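# Turn the spice carousel until the shaker is at the front

## Robot

A 6-joint arm with a two-finger parallel gripper is mounted at the origin on the work surface. World frame = base frame: x ahead of the robot, y to its left, z up, the work surface at z = 0. Lengths are in m, angles in rad, forces in N, time in s.
With the tool pointing down it reaches from about 0.35 to 0.875 m from the base axis. Payload 4.2 kg.
Tool frame: the origin (TCP) lies at the very end of the fingers, on their centre line; the grasp point (between the pads) lies 19 mm behind it (manip.grasp_offset is the distance from the TCP to the grasp point, in m); x points along the fingers, z is the direction in which the jaws open and shut, and the axes are right-handed (so a half turn about x gives the same grasp; the last joint's range is limited). The gripper opens to 85 mm and grips with 20 to 120 N. Pads are 22 mm wide; open, the fingers measure 114 mm over their backs; the gripper's body (76 mm by 85 mm) begins 54 mm behind the grasp point. The pads swing forward as they close: fully open they stand 13 mm farther back than shut.
Start: joints at [-0.95, 0.385, 0.008, 0, -1.194, -0.259], TCP at [0.221, -0.585, 0.231] pointing down, gripper open.
Joint ranges: [-3.14, 3.14], [-1.21, 2.06], [-1.07, 1.41], [-3.16, 2.05], [-2.99, -0.16], [-3.1, 3.1]. Speed limits (rad/s): [2.79, 2.79, 3.14, 3.14, 3.14, 3.14].

## Interface

Orientations are given as [roll, pitch, yaw] about the fixed x, y, z axes, in that order (R = Rz(yaw) Ry(pitch) Rx(roll)).
In Python, from rig import manip gives the robot as it stands. The module is installed in compiled form; this text tells all that it offers.
- The arm moves only by the tool carry_out, never from a script. Its arguments are lists of equal length, an entry for each row: "xyz": the shift along the tool's x, y, z in m, a list of three; "rotation": the turn, a rotation vector about the tool's x, y, z in rad, a list of three; "gripper": the opening in per cent of the stroke, from 0 (shut) to 100 (fully open). In form: {"xyz": [[x, y, z], ...], "rotation": [[rx, ry, rz], ...], "gripper": [gripper, ...]}. A call has 1 to 10 rows; each row is the pose to reach, as a shift and turn from the pose commanded when the call began, along the tool's axes at that moment; what a row does not reach only later rows make up. A row lasts 1/8 s, in which the tool goes at most 62.5 mm and 10.7 degrees, less where a joint would pass 70% of its speed; a pose out of reach is approached as far as the arm can. A call with a gripper value outside its range is refused whole. The fingers move at their own pace and stop on an object; "grip_force" is the grip in N (left out, the last holds). Time passes only in rows, so rows that repeat a pose let the fingers close. It gives the time, the measured TCP pose, the force and the opening at its end, in the units of the state.
- manip.get_obs(): the state, without advancing time (a new reading comes with each control period).
- manip.camera(name): name is "side" or "top"; returns (picture, depth): 400x640x3 uint8, blue, green, red; 400x640 float32, m along the optical axis (not along the pixel's ray), 0 where there is no reading.
- manip.get_calibration(name): a dict with "intrinsics" (3x3 intrinsics, pixels), "eye" and "attitude" of the camera in the world. Camera axes: x right, y down, z forward; pixel columns grow to the right and rows downward; lengths in m; the calibration is good to about 2 mm. A picture is of the moment at which its call begins. get_calibration takes no time and is no camera call.
- manip.job_done(): hands the job in, once; it reports no verdict.
The state is a dict: "t": time; "joint_pos": joint angles; "dq": joint speeds; "effort": joint torques, N m; "tcp_pos": TCP position; "ee_rot": TCP orientation; "force": force on the tool from outside, world axes, zero at the start; "ft_torque": the same for the moment, N m; "gripper_width": finger opening in m.
Only numpy, scipy, OpenCV 4.12 (cv2) and the standard library are available. Lean on these libraries where they do the work, as an engineer would, in place of code of your own. Each camera call takes 0.05 s, during which the arm holds its last target.

## Task

Turn the spice carousel by pushing gently with the fingers against its scalloped rim until the steel shaker with the loop handle stands at the front, squarely behind the blank label card on the base's ledge, then leave the carousel at rest there. Grasp and lift nothing: do not touch the shaker, the jars, the tin or the post in the middle, keep everything upright in its pocket, and leave the other things on the table alone.

Things in the scene. Friction and masses are not known exactly. Their poses are not given: they have to be found in the camera images.
- shaker_center (a point): The shaker: upright stainless cylinder, 64 mm in diameter (68 at the top), 95 mm tall, domed pierced top, a wire loop handle on one side reaching 60 mm from its axis. The only container with a handle, and the tallest. Loose in one of the carousel's six pockets; its top is 115 mm above the table. The point is on its axis, half-way up (67 mm above the table). The handle may point anywhere.
- carousel_axis (a point): The carousel's vertical turning axis, at the height of the tray's top face (48 mm above the table). Belongs to the fixed foot plate: its -x axis points to the carousel's front. The carousel is a low white plastic turntable with six equal round lobes (a scalloped rim), one container in the pocket of each lobe.
- carousel (a joint): Angle of the white tray, rad, 0 at the start, growing counter-clockwise from above; turns either way without end. Lobe centres lie every 60 degrees, 115 mm from the axis, the shaker's being one of them. Lobes are 92 mm in diameter: outermost rim at 161 mm, notches between lobes 23 mm wide at their narrowest, 100 mm from the axis, widening outward. Rim side upright, 14 to 48 mm above the table.
- carousel_base: Dark steel foot plate fixed to the table, 340 mm square, 6 mm thick, with a front ledge 200 mm wide reaching to 215 mm from the axis. Origin on the turning axis at table height, -x to the front. The tray's bearing has light friction (about 0.15 N m, 1 N at the rim): the tray stops within a few degrees once a gentle push ends. Pocket floors are 20 mm above the table.
- front_place (a point): Where the shaker shall come to stand: the point above the foot plate 115 mm from the turning axis, straight towards the front (the label ledge), 50 mm above the table. It does not turn with the tray.
- label_card (a point): Centre of the blank white label card, 84 by 24 mm, in a flat frame on the foot plate's ledge, 9 mm above the table, 193 mm from the turning axis. It marks the front of the carousel, which looks roughly towards the robot, up to 0.35 rad askew.
- carry_post: Thin steel post in the middle of the tray, turning with it, with an upright carrying ring at its top, 153 mm above the table. Not to be touched. Origin at its foot, on the axis.
- jar1: Squat amber glass jar with a blank paper band and black screw lid, 66 mm in diameter, 56 mm tall, loose in a pocket of the carousel, its top 76 mm above the table. Not to be touched. Origin at the centre of its underside.
- jar2: Squat amber glass jar with a blank paper band and black screw lid, 66 mm in diameter, 56 mm tall, loose in a pocket of the carousel, its top 76 mm above the table. Not to be touched. Origin at the centre of its underside.
- jar3: Squat amber glass jar with a blank paper band and black screw lid, 66 mm in diameter, 56 mm tall, loose in a pocket of the carousel, its top 76 mm above the table. Not to be touched. Origin at the centre of its underside.
- jar4: Squat amber glass jar with a blank paper band and black screw lid, 66 mm in diameter, 56 mm tall, loose in a pocket of the carousel, its top 76 mm above the table. Not to be touched. Origin at the centre of its underside.
- tin_center (a point): Plain round steel tin with flat lid and no handle, 66 mm in diameter, 56 mm tall, loose in a pocket of the carousel, its top 76 mm above the table. Not to be touched. Point on its axis, half-way up.
- squeeze_bottle: Tall white plastic squeeze bottle with a pointed nozzle, 52 mm in diameter, 190 mm tall, standing on the table just beyond the carousel's back left. Origin under its centre.
- prep_bowl: Small steel bowl, 170 mm across, 60 mm tall, on the table at the left. Origin under its centre.
- apple1: Apple, 76 mm across, 68 mm tall, on the table at the right. Origin under its centre.
- apple2: Apple, 76 mm across, 68 mm tall, on the table at the right. Origin under its centre.
- kitchen_spoon: Steel kitchen spoon, 240 mm long, lying at the right near the robot, along its x axis. Origin underneath its middle.
- steel_cup: Steel cup, 76 mm in diameter, 85 mm tall, on the table at the right. Origin under its centre.
There are look-alikes about, which are no part of the job. What is shaped like the part that bears shaker_center but blue or yellow is not meant.

How it is judged:
On the way:
1. the hand pushes on the carousel's tray (contact force between any of the fingers, the arm and carousel above 0.1 N).
At the end, for the whole second after the job is handed in: The shaker's axis is within 20 mm (about 10 degrees of turn) of the front place behind the label card, the tray is still (under 0.05 rad/s), and the shaker, jars and tin stand upright in their pockets (horizontal distance between shaker_center and front_place below 0.02 m and velocity of joint carousel between -0.05 and 0.05 rad/s and angle between each of shaker_center, jar1, jar2, jar3, jar4, tin_center's own z axis and vertical below 0.1 rad and height (world z) of shaker_center below 0.072 m and horizontal distance between shaker_center and carousel_axis between 0.1 and 0.13 m and height (world z) of each of jar1, jar2, jar3, jar4 below 0.025 m and horizontal distance between jar1 and carousel_axis between 0.1 and 0.13 m and horizontal distance between jar2 and carousel_axis between 0.1 and 0.13 m and horizontal distance between jar3 and carousel_axis between 0.1 and 0.13 m and horizontal distance between jar4 and carousel_axis between 0.1 and 0.13 m and height (world z) of tin_center below 0.053 m and horizontal distance between tin_center and carousel_axis between 0.1 and 0.13 m); the robot touches nothing.
It fails at once if the arm or the hand touches the shaker, a jar or the tin (more than 1 N) (contact force between any of the fingers, the arm and shaker above 1 N or contact force between any of the fingers, the arm and jar1 above 1 N or contact force between any of the fingers, the arm and jar2 above 1 N or contact force between any of the fingers, the arm and jar3 above 1 N or contact force between any of the fingers, the arm and jar4 above 1 N or contact force between any of the fingers, the arm and tin above 1 N).
It fails at once if the arm or the hand touches the carrying post in the middle (more than 1 N) (contact force between any of the fingers, the arm and carry_post above 1 N).
It fails at once if the shaker, a jar or the tin is lifted more than 10 mm, tipped more than 0.2 rad or leaves its pocket ((height (world z) of shaker_center above 0.077 m or angle between shaker_center's own z axis and vertical above 0.2 rad or horizontal distance between shaker_center and carousel_axis above 0.135 m or horizontal distance between shaker_center and carousel_axis below 0.095 m) or (height (world z) of jar1 above 0.03 m or angle between jar1's own z axis and vertical above 0.2 rad or horizontal distance between jar1 and carousel_axis above 0.135 m or horizontal distance between jar1 and carousel_axis below 0.095 m) or (height (world z) of jar2 above 0.03 m or angle between jar2's own z axis and vertical above 0.2 rad or horizontal distance between jar2 and carousel_axis above 0.135 m or horizontal distance between jar2 and carousel_axis below 0.095 m) or (height (world z) of jar3 above 0.03 m or angle between jar3's own z axis and vertical above 0.2 rad or horizontal distance between jar3 and carousel_axis above 0.135 m or horizontal distance between jar3 and carousel_axis below 0.095 m) or (height (world z) of jar4 above 0.03 m or angle between jar4's own z axis and vertical above 0.2 rad or horizontal distance between jar4 and carousel_axis above 0.135 m or horizontal distance between jar4 and carousel_axis below 0.095 m) or (height (world z) of tin_center above 0.058 m or angle between tin_center's own z axis and vertical above 0.2 rad or horizontal distance between tin_center and carousel_axis above 0.135 m or horizontal distance between tin_center and carousel_axis below 0.095 m)).
It fails at once if the carousel is spun faster than 2.5 rad/s (velocity of joint carousel above 2.5 rad/s or velocity of joint carousel below -2.5 rad/s).
It fails at once if another thing on the table is moved more than 20 mm (distance of any of squeeze_bottle, prep_bowl, apple1, apple2, kitchen_spoon, steel_cup from where it was at the start of the episode above 0.02 m).
It also fails if it takes over 67 s, if anything falls off the work surface, if the arm or the gripper's body presses on something with over 40 N, if the wrist force passes 120 N, or if a joint passes its speed limit or range.

## Working session

There is one attempt and no reset: what is moved stays moved. The work goes in short steps, Python scripts to look and compute and a tool call to move; the robot and the scene stay as the last step left them, time stands still between calls to the robot, and variables do not carry over. Pictures are saved under pics/ and viewed, and the job is handed in when it is done.

Besides the shell and the picture viewer there is one more tool, called after "Emit:" by a JSON object that holds its "method" and its "body". carry_out: Moves the arm, as the interface text tells. Its arguments: {"type":"object","properties":{"xyz":{"type":"array","items":{"type":"array","items":{"type":"number"}}},"rotation":{"type":"array","items":{"type":"array","items":{"type":"number"}}},"gripper":{"type":"array","items":{"type":"number"}},"grip_force":{"type":"number"}},"required":["xyz","rotation","gripper"]}

```bash
mkdir -p pics; ls; python3 - <<'E'
from rig import manip
import cv2,numpy as np
print(manip.get_obs())
for n in("top","side"):
    p,d=manip.camera(n); cv2.imwrite(f"pics/{n}0.png",p); np.save(f"pics/{n}0.npy",d); print(n,manip.get_calibration(n))
E
```

```text
pics
{'t': 0.0, 'joint_pos': array([-9.50370733e-01,  3.85554800e-01,  6.60402877e-03, -4.97857570e-04,
       -1.19401094e+00, -2.58578259e-01]), 'dq': array([-3.63633146e-04,  3.33775000e-05,  2.37960356e-04, -1.37290362e-03,
       -7.50496491e-04, -1.73561087e-03]), 'effort': array([-2.27294486e-04, -3.92289305e+01,  1.88410181e+01,  4.18621615e+00,
       -4.53424640e-03, -1.15687428e-05]), 'tcp_pos': array([ 0.22104159, -0.5839685 ,  0.23021429]), 'ee_rot': array([0.04814003, 1.56858205, 1.98060002]), 'force': array([-0.18848358,  0.33526989,  0.51463911]), 'ft_torque': array([ 0.00342248, -0.01677769, -0.02372692]), 'gripper_width': 0.0852823416567253}
top {'intrinsics': array([[389.87228916,   0.        , 315.87506946],
       [  0.        , 389.87228916, 203.06730838],
       [  0.        ,   0.        ,   1.        ]]), 'eye': array([ 0.35568288, -0.01754321,  1.40633229]), 'attitude': array([-2.9871679 ,  0.00380089, -1.56099571])}
side {'intrinsics': array([[512.46740631,   0.        , 318.17857017],
       [  0.        , 512.46740631, 212.58029148],
       [  0.        ,   0.        ,   1.        ]]), 'eye': array([-0.29487825,  1.29942087,  1.05842342]), 'attitude': array([-2.12987291,  0.02420782, -2.59855595])}
```

View pics/top0.png

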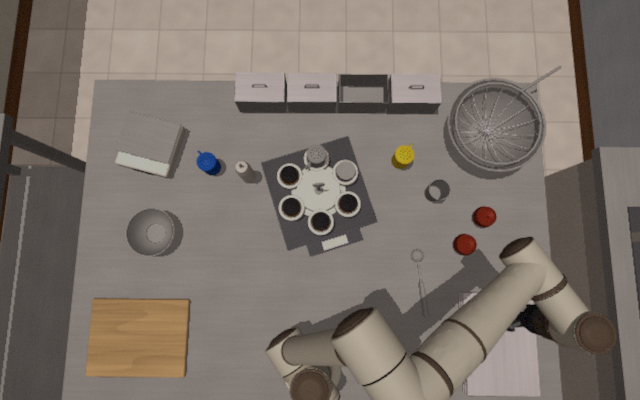

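View pics/side0.png

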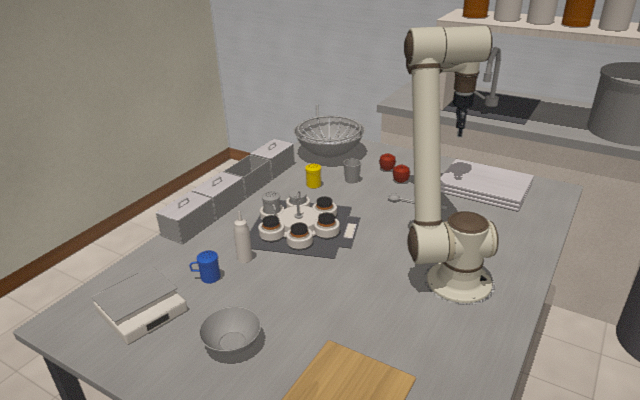

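Top view: carousel about (318,190), card (335,242), shaker at the back (316,156), tin at (346,171). I'll zoom in and measure.

```bash
cat > h.py <<'E'
import numpy as np,cv2
from scipy.spatial.transform import Rotation as Ro
from rig import manip
def cal(n):
    c=manip.get_calibration(n); return c["intrinsics"],np.array(c["eye"]),Ro.from_euler("xyz",c["attitude"]).as_matrix()
def ray(n,u,v,z):
    K,e,R=cal(n); d=R@np.linalg.inv(K)@np.array([u,v,1.]); return e+d*(z-e[2])/d[2]
def proj(n,P):
    K,e,R=cal(n); q=K@(R.T@(np.asarray(P,float)-e)); return q[:2]/q[2]
def plane(n,u,v,z):
    K,e,R=cal(n); P=np.stack([u,v,np.ones_like(u)],-1)@np.linalg.inv(K).T@R.T; s=(z-e[2])/P[...,2]; return e+P*s[...,None]
E
python3 - <<'E'
from h import *
p=cv2.imread("pics/top0.png"); c=p[130:265,250:390]; cv2.imwrite("pics/topz.png",cv2.resize(c,None,fx=4.4,fy=4.4,interpolation=cv2.INTER_CUBIC))
g=cv2.cvtColor(p,cv2.COLOR_BGR2GRAY); hsv=cv2.cvtColor(p,cv2.COLOR_BGR2HSV)
m=((hsv[...,2]>165)&(hsv[...,1]<60)).astype(np.uint8); m[:130]=0;m[265:]=0;m[:,:250]=0;m[:,390:]=0
n,l,s,ce=cv2.connectedComponentsWithStats(m)
for i in range(1,n):
    if s[i,4]>40: print(s[i],ce[i],ray("top",*ce[i],0.009),ray("top",*ce[i],0.048))
# dark plate
m=((hsv[...,2]<85)).astype(np.uint8)
print(hsv[235,310],hsv[200,270],hsv[250,250])
# black lids
m=(hsv[...,2]<40).astype(np.uint8); m[:130]=0;m[265:]=0;m[:,:250]=0;m[:,390:]=0
n,l,s,ce=cv2.connectedComponentsWithStats(m)
for i in range(1,n):
    if s[i,4]>40: print("lid",s[i],ce[i],ray("top",*ce[i],0.076))
E
```

```text
[ 278  161   82   73 1915] [317.4229765  192.21671018] [ 0.61319113 -0.01534732  0.009     ] [ 0.60600399 -0.01540861  0.048     ]
[323 235  24  15 187] [334.34224599 241.98395722] [ 0.43310048 -0.07742533  0.009     ] [ 0.43093973 -0.075754    0.048     ]
[ 0 14 75] [  9  24 140] [ 12  25 133]
lid [281 166  16  17 208] [288.84615385 174.12019231] [0.6642139  0.08499968 0.076     ]
lid [340 195  17  16 218] [347.9587156  202.54587156] [ 0.56555214 -0.12121958  0.076     ]
lid [283 198  16  17 209] [290.75119617 206.23444976] [0.5508545  0.07610444 0.076     ]
lid [313 213  16  17 209] [320.33971292 220.70334928] [ 0.50165063 -0.02636619  0.076     ]
```

View pics/topz.png

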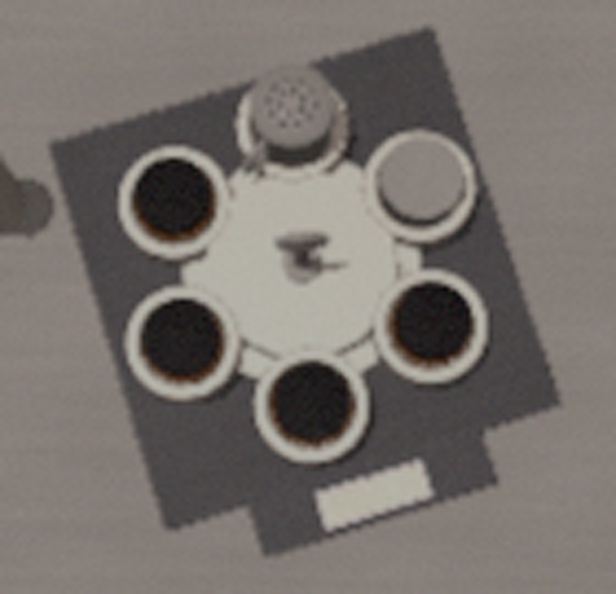

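```bash
python3 - <<'E'
from h import *
from scipy.optimize import least_squares
L=np.array([[.6642,.0850],[.5656,-.1212],[.5509,.0761],[.5017,-.0264]])
u,v=250+420/4.4,130+180/4.4; tin=ray("top",u,v,.076)[:2]
sh=ray("top",250+292/4.4,130+108/4.4,.115)[:2]
print("tin",tin,"shaker",sh)
P=np.vstack([L,tin,sh]); k=np.array([1,4,2,3,5,0])
f=lambda q:(P-q[:2]-.115*np.c_[np.cos(q[2]+k*np.pi/3),np.sin(q[2]+k*np.pi/3)]).ravel()
r=least_squares(f,[.615,-.018,.07]); print(r.x,np.degrees(r.x[2]),f(r.x).round(4))
# plate dark contour
p=cv2.imread("pics/top0.png");hsv=cv2.cvtColor(p,cv2.COLOR_BGR2HSV)
m=((hsv[...,2]<105)&(hsv[...,2]>50)).astype(np.uint8); m[:130]=0;m[265:]=0;m[:,:258]=0;m[:,382:]=0
m=cv2.morphologyEx(m,cv2.MORPH_CLOSE,np.ones((3,3)))
cs,_=cv2.findContours(m,cv2.RETR_EXTERNAL,cv2.CHAIN_APPROX_NONE); c=max(cs,key=cv2.contourArea); print(cv2.contourArea(c))
W=plane("top",c[:,0,0].astype(float),c[:,0,1].astype(float),.006)[:,:2].astype(np.float32)
R=cv2.minAreaRect(W); print("rect",R)
card=ray("top",334.34,241.98,.009)[:2]; d=card-r.x[:2]; print("card",card,np.linalg.norm(d),np.degrees(np.arctan2(d[1],d[0])))
# side card
s=cv2.imread("pics/side0.png");hs=cv2.cvtColor(s,cv2.COLOR_BGR2HSV)
m=((hs[...,2]>165)&(hs[...,1]<60)).astype(np.uint8)[210:250,340:365]
n,l,st,ce=cv2.connectedComponentsWithStats(m)
for i in range(1,n):
  if st[i,4]>30: print("side card",st[i],ray("side",ce[i][0]+340,ce[i][1]+210,.009))
cv2.imwrite("pics/sidez.png",cv2.resize(s[180:270,180:380],None,fx=4,fy=4,interpolation=cv2.INTER_CUBIC))
print("bottle",[ray("top",243,165,.19),ray("top",249,180,.0)])
print("bottle from side base",ray("side",244,260,0), "cup",ray("top",437,191,.085))
o=manip.get_obs(); print(Ro.from_euler("xyz",o["ee_rot"]).as_matrix().round(3))
E
```

```text
tin [ 0.67747604 -0.1127845 ] shaker [ 0.7245084  -0.01069007]
[ 0.61406407 -0.01832909  0.07160002] 4.1023789626982605 [-0.0001 -0.0001  0.0018  0.0006  0.0013 -0.0008  0.0023  0.0002 -0.0011
  0.0008 -0.0043 -0.0006]
8638.0
rect ((0.5945289134979248, -0.025351613759994507), (0.38577961921691895, 0.3393516540527344), 18.180723190307617)
card [ 0.43311449 -0.07741728] 0.1903527431696334 -161.9158102794764
side card [  4  13  12  15 117] [ 0.42974974 -0.07458783  0.009     ]
bottle [array([0.6664195, 0.2239576, 0.19     ]), array([0.65833612, 0.23735201, 0.        ])]
bottle from side base [0.66567556 0.24761365 0.        ] cup [ 0.60718849 -0.42704577  0.085     ]
[[-0.001 -0.935 -0.354]
 [ 0.002 -0.354  0.935]
 [-1.     0.     0.002]]
```

View pics/sidez.png

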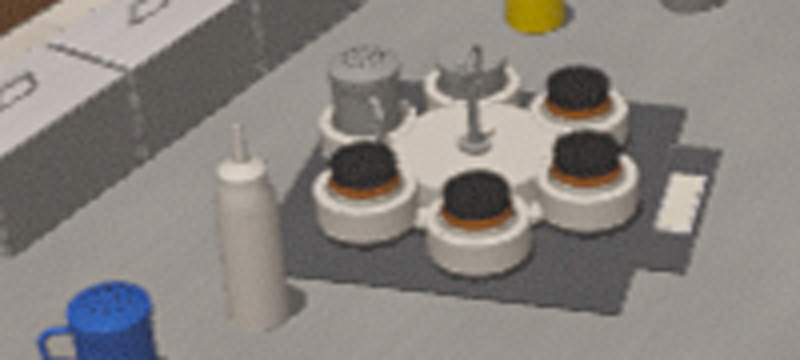

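Axis is about (0.615, −0.018). Three measurements put the front at 198° (card 198.1°, plate 198.2°, card distance 190 mm against 193 given). The shaker lobe is at 4°, so I turn 166° clockwise. I'll put the shut fingers in the notch at 274°, between a jar and the tin, and sweep it to about 110°.

Emit:
{"method": "carry_out", "body": {"xyz": [[0, -0.05, 0.02], [0, -0.1, 0.04], [0, -0.15, 0.06], [0, -0.205, 0.08], [0, -0.26, 0.1], [0, -0.315, 0.12], [0, -0.37, 0.14], [0, -0.42, 0.16], [0, -0.47, 0.18], [0, -0.511, 0.198]], "rotation": [[-0.15, 0, 0], [-0.3, 0, 0], [-0.45, 0, 0], [-0.6, 0, 0], [-0.75, 0, 0], [-0.9, 0, 0], [-1.05, 0, 0], [-1.2, 0, 0], [-1.35, 0, 0], [-1.5, 0, 0]], "gripper": [0, 0, 0, 0, 0, 0, 0, 0, 0, 0]}}

```text
t: 1.35
tcp_pos: [0.6302, -0.2167, 0.2305]
ee_rot: [-0.571, 1.57, 2.867]
force: [0.6, -0.7, -0.4]
gripper_width: -0.0002
```

Emit:
{"method": "carry_out", "body": {"xyz": [[0, 0, 0], [0, 0, 0], [0, 0, 0], [0, 0, 0], [0, 0, 0], [0, 0, 0], [0, 0, 0], [0, 0, 0], [0, 0, 0], [0, 0, 0]], "rotation": [[-0.15, 0, 0], [-0.3, 0, 0], [-0.45, 0, 0], [-0.6, 0, 0], [-0.75, 0, 0], [-0.9, 0, 0], [-1.05, 0, 0], [-1.2, 0, 0], [-1.35, 0, 0], [-1.35, 0, 0]], "gripper": [0, 0, 0, 0, 0, 0, 0, 0, 0, 0]}}

```text
t: 2.6
tcp_pos: [0.6288, -0.2184, 0.2307]
ee_rot: [-1.925, 1.57, 2.856]
force: [0.3, 0.1, -0.7]
gripper_width: -0.0001
```

```bash
python3 - <<'E'
from h import *
p,d=manip.camera("top"); cv2.imwrite("pics/top1.png",cv2.resize(p[110:270,220:440],None,fx=3.6,fy=3.6))
s,_=manip.camera("side"); cv2.imwrite("pics/side1.png",s)
o=manip.get_obs(); print(o["t"],o["tcp_pos"],o["joint_pos"].round(2),o["force"],o["gripper_width"]); print(Ro.from_euler("xyz",o["ee_rot"]).as_matrix().round(3))
E
```

```text
2.7 [ 0.62892086 -0.21841286  0.23091125] [-0.09  0.46  0.12 -0.   -1.23  1.73] [-0.37301392  1.30295485 -0.30126564] 0.00028485178964575436
[[-0.001  0.998  0.068]
 [ 0.     0.068 -0.998]
 [-1.    -0.001 -0.   ]]
```

View pics/side1.png

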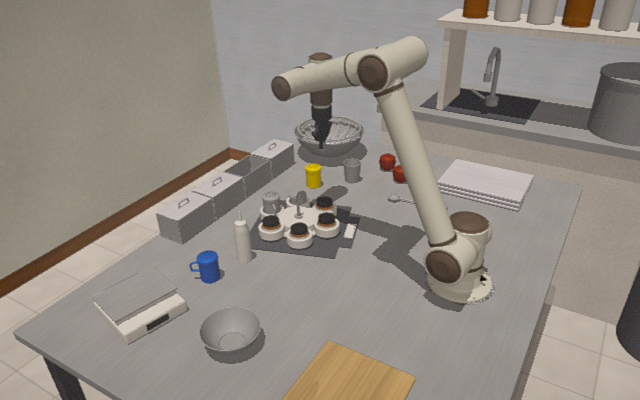

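Fingers now sit above the right side, clear of everything. Next I go down outside the rim, then inward into the notch.

Emit:
{"method": "carry_out", "body": {"xyz": [[0.05, 0, 0], [0.1, 0, 0], [0.15, 0, 0], [0.19, 0, 0], [0.203, 0, 0], [0.203, 0, 0], [0.203, 0, -0.02], [0.203, 0, -0.04], [0.203, 0, -0.055], [0.203, 0, -0.059]], "rotation": [[0, 0, 0], [0, 0, 0], [0, 0, 0], [0, 0, 0], [0, 0, 0], [0, 0, 0], [0, 0, 0], [0, 0, 0], [0, 0, 0], [0, 0, 0]], "gripper": [0, 0, 0, 0, 0, 0, 0, 0, 0, 0]}}

```text
t: 3.95
tcp_pos: [0.6252, -0.1579, 0.0291]
ee_rot: [1.482, 1.57, -0.016]
force: [0.4, -0.8, -0.2]
gripper_width: 0.0002
```

```bash
python3 - <<'E'
from h import *
s,_=manip.camera("side"); cv2.imwrite("pics/side2.png",cv2.resize(s[130:270,180:380],None,fx=4,fy=4,interpolation=cv2.INTER_CUBIC))
o=manip.get_obs(); print(o["t"],o["tcp_pos"],o["force"])
# arc increments: rows of dth, radius r, starting tool frame
r=.142
for k in range(1,11):
    a=0.04*k; print(k,a,"y",round(-r*np.sin(a),4),"z",round(-r*(1-np.cos(a)),4))
E
```

```text
4.0 [ 0.6251487  -0.15808377  0.02885227] [ 0.14015952 -0.16333196  0.73757413]
1 0.04 y -0.0057 z -0.0001
2 0.08 y -0.0113 z -0.0005
3 0.12 y -0.017 z -0.001
4 0.16 y -0.0226 z -0.0018
5 0.2 y -0.0282 z -0.0028
6 0.24 y -0.0338 z -0.0041
7 0.28 y -0.0392 z -0.0055
8 0.32 y -0.0447 z -0.0072
9 0.36 y -0.05 z -0.0091
10 0.4 y -0.0553 z -0.0112
```

View pics/side2.png

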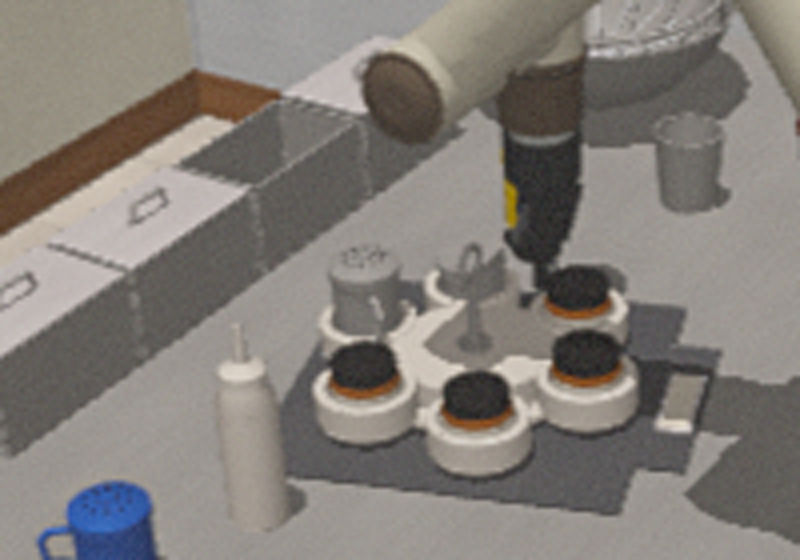

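The shut fingers stand in the notch between the tin and the front-right jar, with no contact force. I'll start the arc slowly.

Emit:
{"method": "carry_out", "body": {"xyz": [[0, -0.0028, 0], [0, -0.0057, -0.0001], [0, -0.0085, -0.0003], [0, -0.0113, -0.0005], [0, -0.0142, -0.0007], [0, -0.017, -0.001], [0, -0.0198, -0.0014], [0, -0.0226, -0.0018], [0, -0.0254, -0.0023], [0, -0.0282, -0.0028]], "rotation": [[0.02, 0, 0], [0.04, 0, 0], [0.06, 0, 0], [0.08, 0, 0], [0.1, 0, 0], [0.12, 0, 0], [0.14, 0, 0], [0.16, 0, 0], [0.18, 0, 0], [0.2, 0, 0]], "gripper": [0, 0, 0, 0, 0, 0, 0, 0, 0, 0]}}

```text
t: 5.25
tcp_pos: [0.5965, -0.1587, 0.0284]
ee_rot: [1.653, 1.571, -0.049]
force: [0.9, -0.9, -0.2]
gripper_width: 0.0
```

```bash
cat > chk.py <<'E'
from h import *
import sys
t,_=manip.camera("top")
o=manip.get_obs(); d=o["tcp_pos"][:2]-np.array([.615,-.018]); print(o["t"],o["tcp_pos"],"r",np.hypot(*d).round(4),"th",np.degrees(np.arctan2(d[1],d[0])).round(1)%360,o["force"].round(2),"q6",o["joint_pos"][5].round(2))
z=Ro.from_euler("xyz",o["ee_rot"]).as_matrix()[:,2]; print("zang",np.degrees(np.arctan2(z[1],z[0])).round(1)%360)
hsv=cv2.cvtColor(t,cv2.COLOR_BGR2HSV)
m=(hsv[...,2]<40).astype(np.uint8); m[:130]=0;m[265:]=0;m[:,:250]=0;m[:,390:]=0
n,l,s,ce=cv2.connectedComponentsWithStats(m)
for i in range(1,n):
    if 120<s[i,4]<280:
        w=ray("top",*ce[i],0.076)[:2]-np.array([.6145,-.0182]); print("lid",s[i,4],"r",np.hypot(*w).round(4),"ang",np.degrees(np.arctan2(w[1],w[0])).round(1)%360)
cv2.imwrite(f"pics/{sys.argv[1]}t.png",cv2.resize(t[120:270,240:420],None,fx=4,fy=4,interpolation=cv2.INTER_CUBIC))
E
python3 chk.py a
```

```text
5.3 [ 0.59593791 -0.15866833  0.02831906] r 0.142 th 262.3 [-0.85 -0.42 -0.31] q6 1.44
zang 262.5
lid 179 r 0.1163 ang 117.6
lid 223 r 0.1138 ang 239.7
```

View pics/at.png

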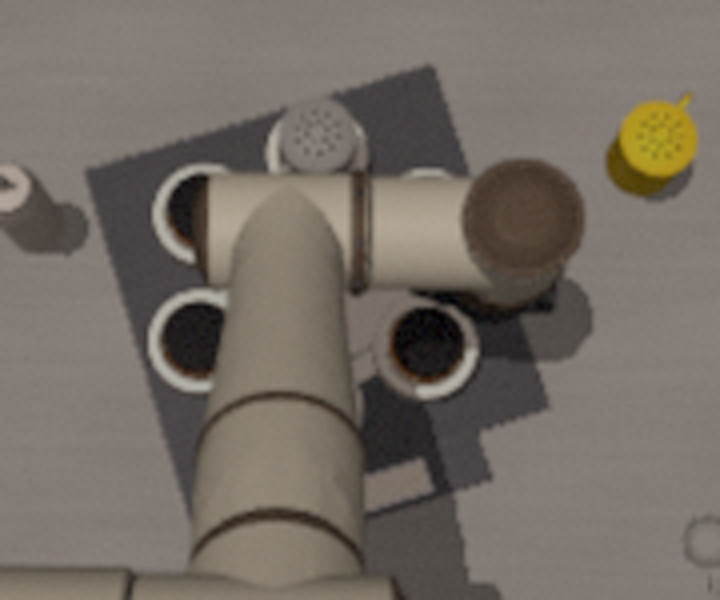

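It works: the jar lobe went from 244.1° to 239.7°, and the finger rides about 7.4° ahead of the notch centre. I'll continue the arc in 0.4 rad steps.

Emit:
{"method": "carry_out", "body": {"xyz": [[0, -0.0057, -0.0001], [0, -0.0113, -0.0005], [0, -0.017, -0.001], [0, -0.0226, -0.0018], [0, -0.0282, -0.0028], [0, -0.0338, -0.0041], [0, -0.0392, -0.0055], [0, -0.0447, -0.0072], [0, -0.05, -0.0091], [0, -0.0553, -0.0112]], "rotation": [[0.04, 0, 0], [0.08, 0, 0], [0.12, 0, 0], [0.16, 0, 0], [0.2, 0, 0], [0.24, 0, 0], [0.28, 0, 0], [0.32, 0, 0], [0.36, 0, 0], [0.4, 0, 0]], "gripper": [0, 0, 0, 0, 0, 0, 0, 0, 0, 0]}}

```text
t: 6.55
tcp_pos: [0.5433, -0.1405, 0.0285]
ee_rot: [2.007, 1.57, -0.095]
force: [0.6, -0.1, -0.6]
gripper_width: -0.0
```

Emit:
{"method": "carry_out", "body": {"xyz": [[0, -0.0057, -0.0001], [0, -0.0113, -0.0005], [0, -0.017, -0.001], [0, -0.0226, -0.0018], [0, -0.0282, -0.0028], [0, -0.0338, -0.0041], [0, -0.0392, -0.0055], [0, -0.0447, -0.0072], [0, -0.05, -0.0091], [0, -0.0553, -0.0112]], "rotation": [[0.04, 0, 0], [0.08, 0, 0], [0.12, 0, 0], [0.16, 0, 0], [0.2, 0, 0], [0.24, 0, 0], [0.28, 0, 0], [0.32, 0, 0], [0.36, 0, 0], [0.4, 0, 0]], "gripper": [0, 0, 0, 0, 0, 0, 0, 0, 0, 0]}}

```text
t: 7.8
tcp_pos: [0.5012, -0.1028, 0.0285]
ee_rot: [2.229, 1.57, -0.273]
force: [1.2, -1.3, -0.1]
gripper_width: 0.0
```

```bash
python3 chk.py b; python3 - <<'E'
from h import *
s,_=manip.camera("side"); cv2.imwrite("pics/bs.png",cv2.resize(s[130:270,180:380],None,fx=4,fy=4,interpolation=cv2.INTER_CUBIC))
E
```

```text
7.85 [ 0.50042394 -0.10252868  0.02845464] r 0.1424 th 216.4 [-0.38  0.34 -0.3 ] q6 0.52
zang 216.6
lid 205 r 0.1137 ang 14.0
lid 208 r 0.1145 ang 73.9
```

View pics/bt.png

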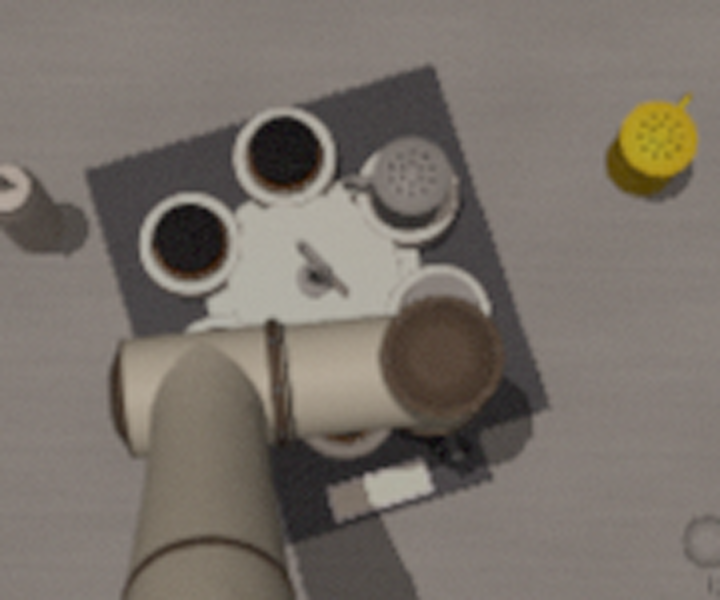

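View pics/bs.png

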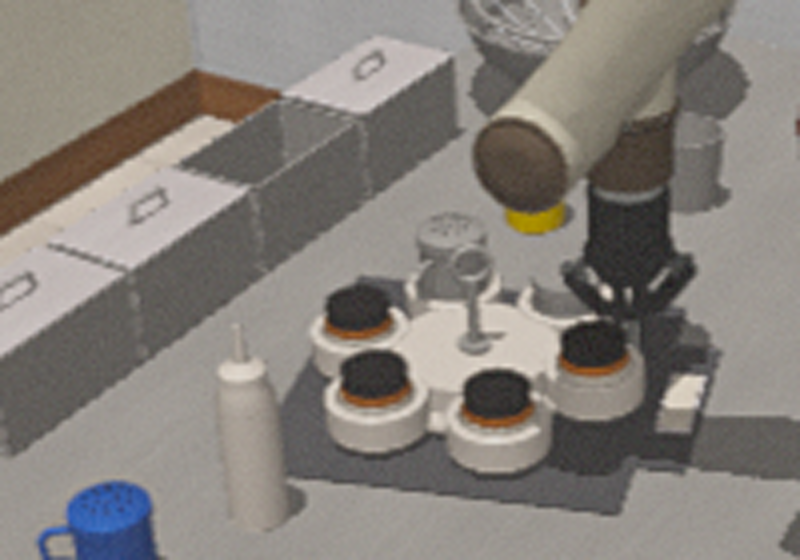

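Both pictures show everything upright. The tray has turned −50.2°, with 115.8° (2.02 rad) to go. The knuckles spread radially, clear of the jars. Continuing.

Emit:
{"method": "carry_out", "body": {"xyz": [[0, -0.0057, -0.0001], [0, -0.0113, -0.0005], [0, -0.017, -0.001], [0, -0.0226, -0.0018], [0, -0.0282, -0.0028], [0, -0.0338, -0.0041], [0, -0.0392, -0.0055], [0, -0.0447, -0.0072], [0, -0.05, -0.0091], [0, -0.0553, -0.0112]], "rotation": [[0.04, 0, 0], [0.08, 0, 0], [0.12, 0, 0], [0.16, 0, 0], [0.2, 0, 0], [0.24, 0, 0], [0.28, 0, 0], [0.32, 0, 0], [0.36, 0, 0], [0.4, 0, 0]], "gripper": [0, 0, 0, 0, 0, 0, 0, 0, 0, 0]}}

```text
t: 9.15
tcp_pos: [0.4769, -0.052, 0.0284]
ee_rot: [0.273, 1.57, -2.629]
force: [0.4, -1.2, 0.3]
gripper_width: 0.0002
```

Emit:
{"method": "carry_out", "body": {"xyz": [[0, -0.0057, -0.0001], [0, -0.0113, -0.0005], [0, -0.017, -0.001], [0, -0.0226, -0.0018], [0, -0.0282, -0.0028], [0, -0.0338, -0.0041], [0, -0.0392, -0.0055], [0, -0.0447, -0.0072], [0, -0.05, -0.0091], [0, -0.0553, -0.0112]], "rotation": [[0.04, 0, 0], [0.08, 0, 0], [0.12, 0, 0], [0.16, 0, 0], [0.2, 0, 0], [0.24, 0, 0], [0.28, 0, 0], [0.32, 0, 0], [0.36, 0, 0], [0.4, 0, 0]], "gripper": [0, 0, 0, 0, 0, 0, 0, 0, 0, 0]}}

```text
t: 10.4
tcp_pos: [0.4742, 0.0042, 0.0283]
ee_rot: [0.556, 1.569, -2.745]
force: [-0.2, -0.3, 0.4]
gripper_width: 0.0002
```

```bash
python3 chk.py c; python3 - <<'E'
from h import *
s,_=manip.camera("side"); cv2.imwrite("pics/cs.png",cv2.resize(s[130:270,180:380],None,fx=4,fy=4,interpolation=cv2.INTER_CUBIC))
E
```

```text
10.45 [0.47462283 0.00474427 0.02835547] r 0.1422 th 170.8 [ 0.2  -0.08  0.68] q6 -0.51
zang 170.8
lid 206 r 0.1142 ang 28.9
lid 210 r 0.1142 ang 329.0
lid 209 r 0.114 ang 88.8
```

View pics/cs.png

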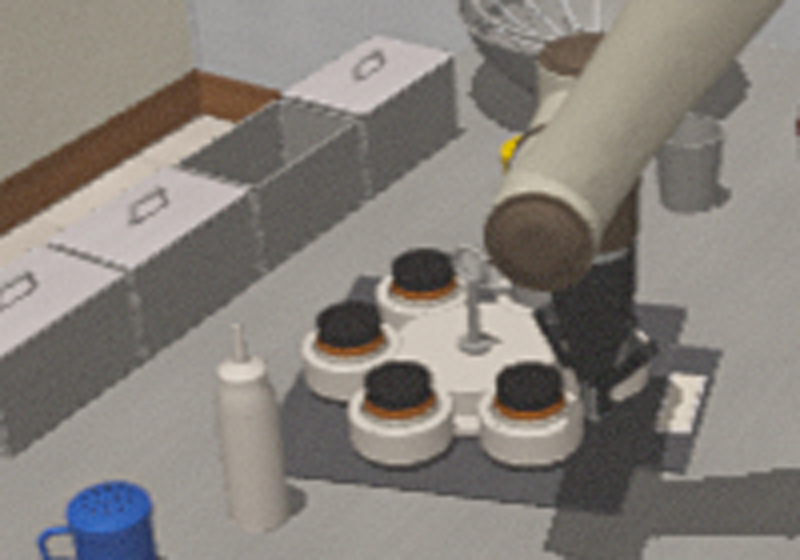

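The tray has turned −95.2°, with 70.7° left.

Emit:
{"method": "carry_out", "body": {"xyz": [[0, -0.0057, -0.0001], [0, -0.0113, -0.0005], [0, -0.017, -0.001], [0, -0.0226, -0.0018], [0, -0.0282, -0.0028], [0, -0.0338, -0.0041], [0, -0.0392, -0.0055], [0, -0.0447, -0.0072], [0, -0.05, -0.0091], [0, -0.0553, -0.0112]], "rotation": [[0.04, 0, 0], [0.08, 0, 0], [0.12, 0, 0], [0.16, 0, 0], [0.2, 0, 0], [0.24, 0, 0], [0.28, 0, 0], [0.32, 0, 0], [0.36, 0, 0], [0.4, 0, 0]], "gripper": [0, 0, 0, 0, 0, 0, 0, 0, 0, 0]}}

```text
t: 11.75
tcp_pos: [0.4934, 0.0567, 0.0281]
ee_rot: [0.9, 1.568, -2.801]
force: [-1.4, -0.3, 1.2]
gripper_width: -0.0004
```

Emit:
{"method": "carry_out", "body": {"xyz": [[0, -0.0057, -0.0001], [0, -0.0113, -0.0005], [0, -0.017, -0.001], [0, -0.0226, -0.0018], [0, -0.0282, -0.0028], [0, -0.0338, -0.0041], [0, -0.0392, -0.0055], [0, -0.0447, -0.0072], [0, -0.05, -0.0091], [0, -0.0553, -0.0112]], "rotation": [[0.04, 0, 0], [0.08, 0, 0], [0.12, 0, 0], [0.16, 0, 0], [0.2, 0, 0], [0.24, 0, 0], [0.28, 0, 0], [0.32, 0, 0], [0.36, 0, 0], [0.4, 0, 0]], "gripper": [0, 0, 0, 0, 0, 0, 0, 0, 0, 0]}}

```text
t: 13.0
tcp_pos: [0.5321, 0.0979, 0.0279]
ee_rot: [1.183, 1.568, -2.918]
force: [-2.5, 2.0, 0.1]
gripper_width: -0.0
```

```bash
python3 chk.py d
```

```text
13.05 [0.53322545 0.09843578 0.02799475] r 0.1423 th 125.1 [1.24 1.58 0.07] q6 -1.44
zang 125.0
lid 205 r 0.1144 ang 343.7
lid 208 r 0.1146 ang 43.5
lid 210 r 0.1143 ang 283.6
lid 152 r 0.1304 ang 126.8
```

View pics/dt.png

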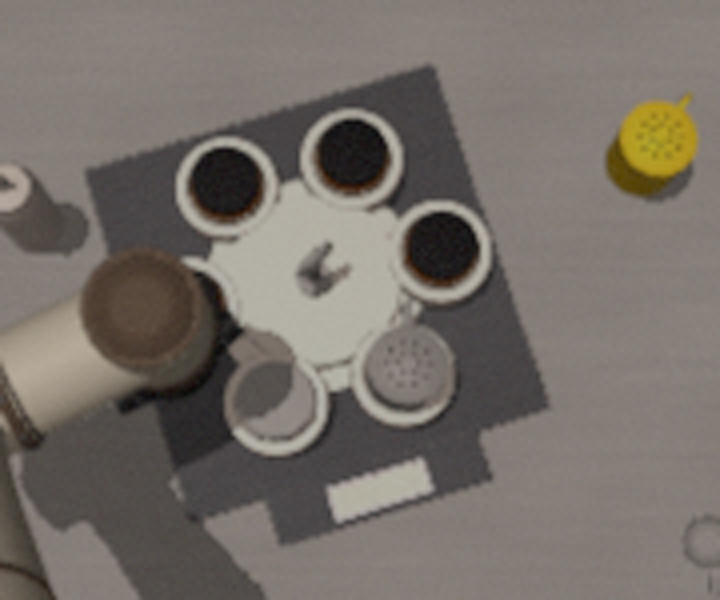

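The shaker is now at the front right, at zoom (405,370). There are 25.5° left (0.445 rad), so I slow down.

Emit:
{"method": "carry_out", "body": {"xyz": [[0, -0.0057, -0.0001], [0, -0.0113, -0.0005], [0, -0.017, -0.001], [0, -0.0226, -0.0018], [0, -0.0282, -0.0028], [0, -0.0338, -0.0041], [0, -0.0392, -0.0055], [0, -0.0433, -0.0067], [0, -0.0473, -0.0081], [0, -0.05, -0.0091]], "rotation": [[0.04, 0, 0], [0.08, 0, 0], [0.12, 0, 0], [0.16, 0, 0], [0.2, 0, 0], [0.24, 0, 0], [0.28, 0, 0], [0.31, 0, 0], [0.34, 0, 0], [0.36, 0, 0]], "gripper": [0, 0, 0, 0, 0, 0, 0, 0, 0, 0]}}

```text
t: 14.3
tcp_pos: [0.5796, 0.1198, 0.0281]
ee_rot: [0.235, 1.57, 2.057]
force: [-1.5, 2.2, -1.2]
gripper_width: -0.0
```

```bash
python3 chk.py e
```

```text
14.35 [0.58008708 0.11981421 0.0282144 ] r 0.1422 th 104.2 [-0.84  1.48 -0.64] q6 -1.8
zang 104.4
lid 208 r 0.1145 ang 21.9
lid 207 r 0.1139 ang 321.8
lid 265 r 0.1157 ang 97.7
lid 213 r 0.1139 ang 262.2
```

3.9° to go, with one slow push of 0.068 rad.

Emit:
{"method": "carry_out", "body": {"xyz": [[0, -0.002, 0], [0, -0.004, -0.0001], [0, -0.006, -0.0001], [0, -0.0075, -0.0002], [0, -0.0085, -0.0003], [0, -0.0093, -0.0003], [0, -0.0095, -0.0003], [0, -0.0095, -0.0003]], "rotation": [[0.014, 0, 0], [0.028, 0, 0], [0.042, 0, 0], [0.053, 0, 0], [0.06, 0, 0], [0.066, 0, 0], [0.067, 0, 0], [0.067, 0, 0]], "gripper": [0, 0, 0, 0, 0, 0, 0, 0]}}

```text
t: 15.35
tcp_pos: [0.5888, 0.1216, 0.0283]
ee_rot: [-1.286, 1.571, 0.469]
force: [-0.7, 3.5, -0.6]
gripper_width: 0.0002
```

```bash
python3 chk.py f
```

```text
15.4 [0.58883732 0.12165334 0.0283138 ] r 0.1421 th 100.6 [-1.44  3.35 -1.69] q6 -1.86
zang 100.6
lid 206 r 0.1143 ang 18.0
lid 205 r 0.1143 ang 318.2
lid 213 r 0.114 ang 258.4
```

View pics/ft.png

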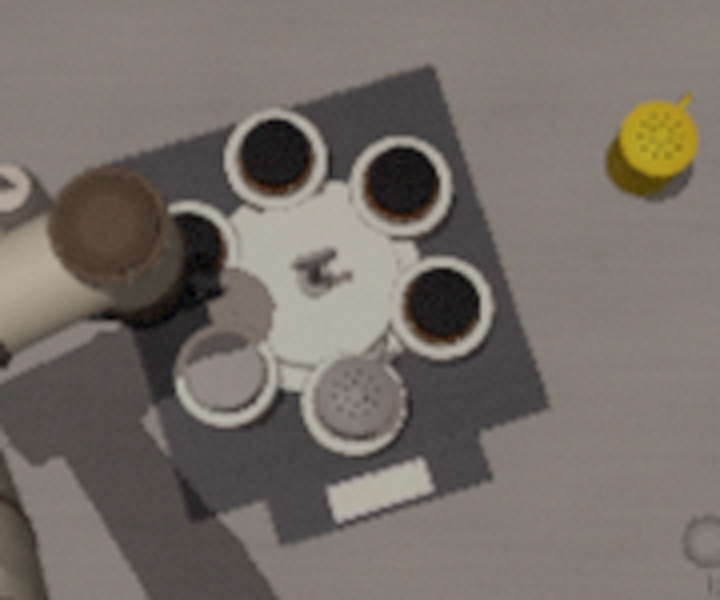

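The lobe angles (18.0, 318.2, 258.4) match the targets (18.1, 318.1, 258.1). I back the finger off from the lobe, move out a little and rise straight up.

Emit:
{"method": "carry_out", "body": {"xyz": [[0, 0.003, 0], [0, 0.006, 0.002], [0, 0.006, 0.01], [0, 0.006, 0.02], [-0.02, 0.006, 0.02], [-0.05, 0.006, 0.02], [-0.09, 0.006, 0.02], [-0.13, 0.006, 0.02], [-0.16, 0.006, 0.02], [-0.16, 0.006, 0.02]], "rotation": [[0, 0, 0], [0, 0, 0], [0, 0, 0], [0, 0, 0], [0, 0, 0], [0, 0, 0], [0, 0, 0], [0, 0, 0], [0, 0, 0], [0, 0, 0]], "gripper": [0, 0, 0, 0, 0, 0, 0, 0, 0, 0]}}

```text
t: 16.65
tcp_pos: [0.5807, 0.1414, 0.1915]
ee_rot: [-1.345, 1.564, 0.412]
force: [0.2, 0.7, 0.3]
gripper_width: -0.0002
```

```bash
python3 chk.py g; python3 - <<'E'
from h import *
s,_=manip.camera("side"); cv2.imwrite("pics/gs.png",cv2.resize(s[100:280,160:400],None,fx=3.3,fy=3.3,interpolation=cv2.INTER_CUBIC))
f=np.radians(198.1); F=np.array([.6148,-.0182])+.115*np.array([np.cos(f),np.sin(f)])
S=ray("top",240+355/4,120+394/4,.113)[:2]; print("front",F,"shaker top",S,np.linalg.norm(F-S))
E
```

```text
16.7 [0.57946647 0.14095565 0.18933851] r 0.1629 th 102.6 [-1.06  0.19 -0.  ] q6 -1.9
zang 100.6
lid 208 r 0.114 ang 18.0
lid 206 r 0.1143 ang 318.1
lid 214 r 0.1139 ang 258.5
front [ 0.50549069 -0.05392779] shaker top [ 0.50524153 -0.05411854] 0.00031379365163079564
```

View pics/gt.png

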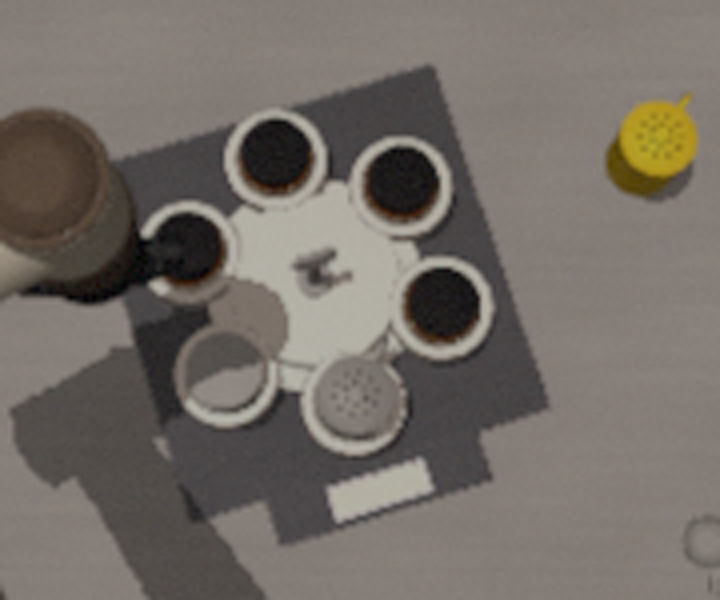

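View pics/gs.png

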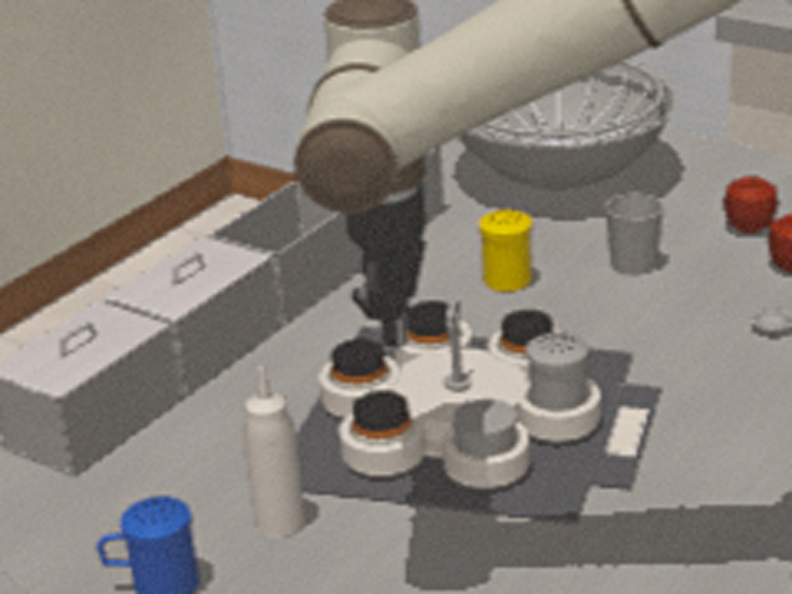

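Both views show the shaker squarely behind the card, all containers upright, the squeeze bottle untouched and the hand clear. The lid angles didn't change after I withdrew, so the tray is at rest. Handing in.

```bash
python3 -c "
from rig import manip
print(manip.get_obs()['force'].round(2)); print(manip.job_done())"
```

```text
[ 0.74 -0.36 -1.14]
the job is handed in; nothing more can be done
None
```

The shaker now stands at the front, squarely behind the label card, and the carousel is at rest. I put the shut fingers in one rim notch and pushed the tray about 166° clockwise in one slow arc. I then backed the fingers off the rim and lifted the hand clear. The job was handed in at about 17 s of the 67 s allowed.

- **Position:** in the last top picture the shaker's top is less than 1 mm from the front place. I picked that point by eye, so read it as a few millimetres with the calibration error. The limit is 20 mm.
- **Tray angle:** the lids stand at 18.0°, 318.1° and 258.5°, against targets of 18.1°, 318.1° and 258.1°. They did not change after I withdrew the hand.
- **Containers and forces:** the last top and side pictures show all six containers upright in their pockets. The wrist readings I took stayed below about 4.5 N.
- **Table:** the squeeze bottle looks untouched. I did not measure the bowl, apples, spoon or cup again, but the hand never came near them.
- **Disagreements:** the card measured 190 mm from the axis instead of 193 mm, and the two cameras placed it about 4 mm apart. No check failed.

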